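# Refit a hob control knob and tug-test it

## Robot

A 6-joint arm with a two-finger parallel gripper is mounted at the origin on the work surface. World frame = base frame: x ahead of the robot, y to its left, z up, the work surface at z = 0. Lengths are in m, angles in rad, forces in N, time in s.
With the tool pointing down it reaches from about 0.425 to 0.95 m from the base axis. Payload 3.5 kg.
Tool frame: the origin (TCP) lies at the very end of the fingers, on their centre line; the grasp point (between the pads) lies 19 mm behind it; z points along the fingers, y is the line along which they close (so a half turn about z gives the same grasp; the last joint's range is limited). The gripper opens to 85 mm and grips with 20 to 120 N. Pads are 22 mm wide; open, the fingers measure 114 mm over their backs; the gripper's body (76 mm by 85 mm) begins 54 mm behind the grasp point. The pads swing forward as they close: fully open they stand 13 mm farther back than shut.
Start: joints at [-1.405, 0.286, 1.577, -0, 1.279, -0.15], TCP at [0.21, -0.642, 0.231] pointing down, gripper open.
Joint ranges: [-2.77, 2.77], [-0.9, 2.22], [0.21, 2.48], [-1.53, 4.67], [0.24, 2.81], [-2.84, 2.84]. Speed limits (rad/s): [2.79, 2.79, 3.14, 3.14, 3.14, 3.14].

## Interface

Orientations are given as a unit quaternion [x, y, z, w].
In Python, from plant import ctrl, optics, sign_off gives the robot as it stands.
- The arm moves only by the shell command python3 -m creep 'ROWS' [FORCE]. ROWS is JSON, a list of rows, each an object of numbers: "x", "y", "z": the shift along the tool's x, y, z in mm; "rx", "ry", "rz": the turn, a rotation vector about the tool's x, y, z in degrees; "grip": the opening, from 0 (shut) to 1 (fully open). In form: [{"x": .., "y": .., "z": .., "rx": .., "ry": .., "rz": .., "grip": ..}, ...]. A call has exactly 10 rows; each row shifts and turns the commanded pose from where the row before left it, along the tool's axes as they then stand; what a row does not reach is not made up. A row lasts 1/12 s, in which the tool goes at most 41.7 mm and 7.16 degrees, less where a joint would pass 70% of its speed; a pose out of reach is approached as far as the arm can. A call with a gripper value outside its range is refused whole. The fingers move at their own pace and stop on an object; FORCE is the grip in N (left out, the last holds). Time passes only in rows, so rows that do not move let the fingers close, or fill a call up. It gives the time, the measured TCP pose, the force, the opening and the grip force at its end, in the units of the state.
- ctrl.get_state(): the state, without advancing time (a new reading comes with each control period).
- optics.read_camera(name): name is "scene" or "side" or "wrist"; returns a dict with "color" (420x560x3 uint8, blue, green, red), "K" (3x3 intrinsics, pixels), "R" (3x3) and "t" (3): a world point X has camera coordinates R X + t. Camera axes: x right, y down, z forward; pixel columns grow to the right and rows downward; lengths in m; the calibration is good to about 2 mm. A picture is of the moment at which its call begins. There is no depth.
- sign_off(): hands the job in; it is judged then, once.
The state is a dict: "time": time; "qpos": joint angles; "dq": joint speeds; "joint_efforts": joint torques, N m; "eef_pos": TCP position; "tcp_rot": TCP orientation; "contact_force": force on the tool from outside, world axes, zero at the start; "wrist_torque": the same for the moment, N m; "opening": opening from 0.0 (shut) to 1.0 (fully open); "finger_force": force on a finger pad.
Only numpy, scipy, OpenCV 4.12 (cv2) and the standard library are available. Lean on these libraries where they do the work, as an engineer would, in place of code of your own. Each camera call takes 0.05 s, during which the arm holds its last target. There are 200 camera calls.

## Task

Fit the cleaned control knob that stands loose on the worktop onto the bare spindle of the hob, and press it down until it clicks fully home, flush on the glass. Then check that it is held: pull it straight up against its catches with a steady tug of about 10 N for a second, set it back down flush and let go. Never press or pull the knob with more than about 20 N, and leave the two spice jars where they are.

Things in the scene. Friction and masses are not known exactly. Their poses are not given: they have to be found in the camera images.
- knob_center (a point): Centre (half-way up) of the loose control knob, 43.5 mm tall, about 60 g: a steel-coloured round skirt 46 mm in diameter and 23.5 mm high, and on it an orange grip bar 42 mm long (along its x), 14 mm thick (along its y), 23.5 to 43.5 mm above the underside. z is up; the underside is 21.75 mm below this point.
- knob: The same loose knob: origin at the centre of its underside, axes as above. In the underside is an open slot for the spindle, 20.5 mm along its x, 10.5 mm along its y and 20.5 mm deep. It fits either way round (half a turn makes no difference).
- spindle: The bare upright spindle: a fixed flat aluminium blade, 18 mm along its x and 8 mm along its y, tip 18 mm above the origin (top 2 mm slimmer). Origin on its axis, level with the glass; z up. The knob fits with its grip bar along the spindle's x, either way round. Which of the two control places has the bare spindle changes.
- catch (a point): Point on the spindle's axis, 7 mm above its origin, level (within 1.2 mm, varying) with the flat undersides of two sprung brass catches that stick out 4 mm at the blade's +x and -x ends, ramped above. Going down, the ramps resist with 4 to 15 N until the catches snap out inside the knob. Once home it has 1.8 to 4.2 mm of free upward play before they hold it rigidly; they do not yield.
- fitted: The other control place: a knob of the same looks, already fitted and fixed, on the hob. Origin at the centre of its underside.
- hob: The fixed hob, 510 mm (its x) by 290 mm (its y) and 8 mm high, black glass in a steel frame, on the worktop. Origin at the centre of its underside. The top of the glass, on which the fitted knob sits flush, is 8 mm above the worktop. The controls are at its -x end; a steel pot 150 mm wide and 90 mm high stands fixed on the far zone, 135 mm from the centre towards +x.
- jar_red: Spice jar with red cap, 44 mm in diameter, 100 mm high, origin at the centre of its underside.
- jar_blue: Spice jar with blue cap, same size.
Things that resemble listed ones, but are neither listed nor needed, are in the scene too. Of the things that look like the spindle, the smallest one is meant.

How it is judged:
By the outcome, as a careful person would: the job done as asked, in the order asked, and still so for the second after the job is handed in, with the robot touching nothing.
It also fails if it takes over 67 s, if anything falls off the work surface, if the arm or the gripper's body presses on something with over 40 N, if the wrist force passes 120 N, or if a joint passes its speed limit or range.

## Working session

There is one attempt and no reset: what is moved stays moved. The work goes in short steps, Python scripts to look and compute and a shell command to move; the robot and the scene stay as the last step left them, time stands still between calls to the robot, and variables do not carry over. Pictures are saved under pics/ and viewed, at most 10 in all, crops included, and the job is handed in when it is done.

```bash
mkdir -p pics; cat > h.py <<'E'
import numpy as np,cv2
from plant import ctrl,optics
def snap(n,f):
    c=optics.read_camera(n); cv2.imwrite('pics/'+f+'.png',c['color']); np.savez('pics/'+f+'.npz',K=c['K'],R=c['R'],t=c['t']); return c
def ld(f): return np.load('pics/'+f+'.npz')
def plane(f,uv,z):
    c=ld(f); d=c['R'].T@np.linalg.inv(c['K'])@np.array([*uv,1.]); o=-c['R'].T@c['t']; return o+d*(z-o[2])/d[2]
def tri(obs):
    A=[];b=[]
    for f,uv in obs:
        c=ld(f); d=c['R'].T@np.linalg.inv(c['K'])@np.array([*uv,1.]); d/=np.linalg.norm(d); P=np.eye(3)-np.outer(d,d); A.append(P); b.append(P@(-c['R'].T@c['t']))
    return np.linalg.lstsq(np.vstack(A),np.hstack(b),rcond=None)[0]
def proj(f,X):
    c=ld(f); p=c['K']@(c['R']@np.array(X)+c['t']); return p[:2]/p[2]
def totool(dw):
    from scipy.spatial.transform import Rotation as Ro
    s=ctrl.get_state(); return Ro.from_quat(s['tcp_rot']).as_matrix().T@np.array(dw)*1000
E
python3 - <<'E'
from h import *
for n in ['scene','side','wrist']: snap(n,n+'0')
s=ctrl.get_state()
for k in s: print(k,np.round(s[k],3))
E
```

```text
time 0.15
qpos [-1.405  0.287  1.578  0.     1.279 -0.15 ]
dq [-0.    -0.002 -0.004  0.001  0.    -0.002]
joint_efforts [ 2.0000e-03 -4.0660e+01 -2.9314e+01 -0.0000e+00  4.0000e-03 -0.0000e+00]
eef_pos [ 0.21  -0.641  0.23 ]
tcp_rot [ 0.988  0.157  0.    -0.001]
contact_force [-0.035 -0.375  0.265]
wrist_torque [ 0.012 -0.013  0.001]
finger_force 0.0
opening 0.998
```

View pics/scene0.png

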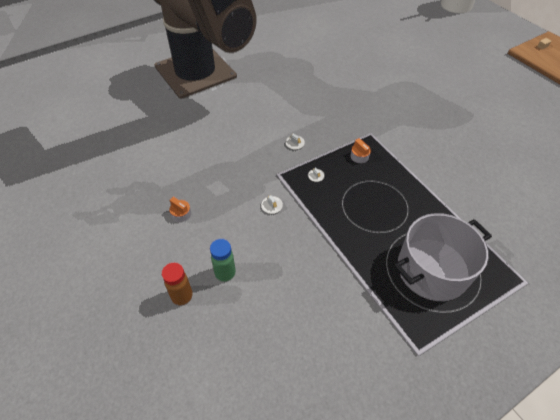

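View pics/side0.png

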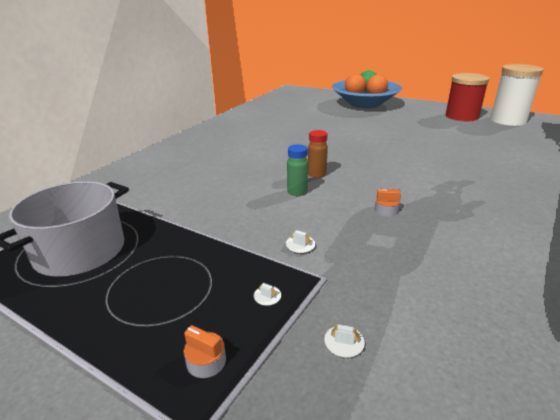

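Scene view: the loose knob is at (179,209) and the fitted one at (361,152). There are spindle look-alikes at (316,175) on the hob, and at (295,142) and (272,205) on the worktop. Side view: the loose knob is at (388,202), the fitted one at (204,350), and the spindles at (267,294) on the hob, (300,242) and (344,340). The one on the hob is the smallest, so that is my choice. I'll check it in a close crop.

```bash
python3 - <<'E'
from h import *
a=cv2.imread('pics/scene0.png');b=cv2.imread('pics/side0.png')
def cr(im,u,v): return cv2.resize(im[v-25:v+25,u-33:u+34],(400,300),interpolation=cv2.INTER_CUBIC)
m=np.vstack([np.hstack([cr(a,179,209),cr(a,316,175)]),np.hstack([cr(b,388,202),cr(b,267,294)])])
cv2.imwrite('pics/m1.png',m)
E
```

```text
(no output)
```

View pics/m1.png

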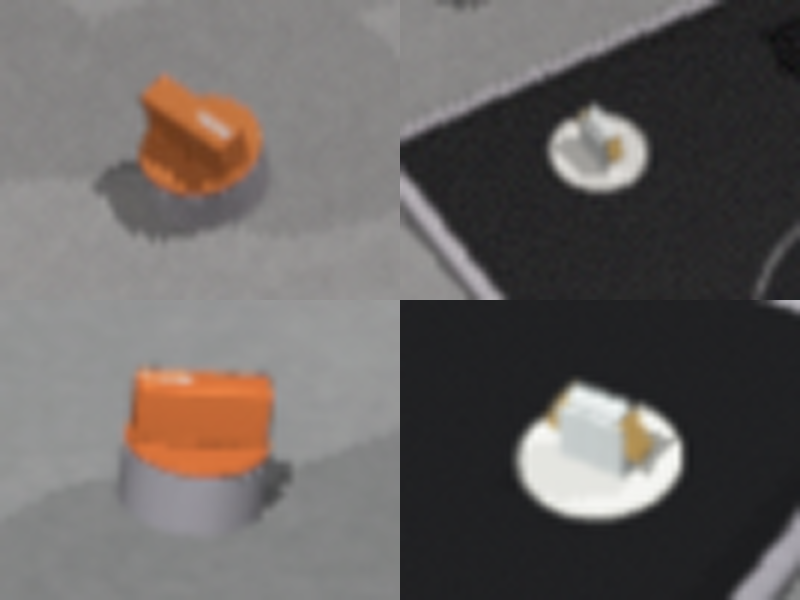

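The close crop confirms the choice: the loose knob's bar shows a clear yaw in both views, and the spindle on the hob is a blade with two brass catches on a white disc.

```bash
python3 - <<'E'
from h import *
S=5.97
def sc(x,y,u,v): return (x/S+u-33, y/6+v-25)
k=[tri([('scene0',sc(*p,179,209)),('side0',sc(*q,388,202))]) for p,q in [((153,84),(270,80)),((234,146),(137,76)),((193,115),(204,78))]]
print('knob bar ends, top',*np.round(k,4))
d=k[1]-k[0];print('yaw',np.degrees(np.arctan2(d[1],d[0])))
print('sp disc',tri([('scene0',sc(198,152,316,175)),('side0',sc(200,160,267,294))]))
for p,q in [(sc(198,152,316,175),sc(200,160,267,294))]:
  print(plane('scene0',p,.008),plane('side0',q,.008))
# blade dir: side catches at (157,117) and (235,137) (crop) ~ z .018
a=plane('side0',sc(157,117,267,294),.017);b=plane('side0',sc(236,140,267,294),.017);d=b-a;print('spyaw side',a,b,np.degrees(np.arctan2(d[1],d[0])))
a=plane('scene0',sc(182,115,316,175),.017);b=plane('scene0',sc(213,150,316,175),.017);d=b-a;print('spyaw scene',a,b,np.degrees(np.arctan2(d[1],d[0])))
# hob edge dir in scene: left edge & long edge
for e in [((280,180),(413,354)),((280,180),(372,138))]:
  a,b=[plane('scene0',x,.008) for x in e];d=b-a;print('hob',a,b,np.degrees(np.arctan2(d[1],d[0])))
for f,uv in [('scene0',(361,150)),]: print('fitted',plane(f,uv,.04))
for uv,z in [((221,248),.1),((174,272),.1)]: print('jar',plane('scene0',uv,z))
s=ctrl.get_state()
from scipy.spatial.transform import Rotation as Ro
print(Ro.from_quat(s['tcp_rot']).as_matrix().round(3))
c=ld('wrist0');print('cam',-c['R'].T@c['t'],c['R'])
E
```

```text
knob bar ends, top [ 0.4532 -0.2747  0.0426] [ 0.4928 -0.2616  0.0401] [ 0.4728 -0.2682  0.0413]
yaw 18.32963658336983
sp disc [0.54828964 0.05706739 0.00651206]
[0.54977435 0.05649718 0.008     ] [0.54704876 0.0580174  0.008     ]
spyaw side [0.55824578 0.05852076 0.017     ] [0.53778997 0.05655269 0.017     ] -174.50444636394363
spyaw scene [0.53621665 0.05747461 0.017     ] [0.55829176 0.05690968 0.017     ] -1.4659443904906964
hob [ 0.51515704 -0.02546539  0.008     ] [ 0.99352499 -0.04942686  0.008     ] -2.8675512475240343
hob [ 0.51515704 -0.02546539  0.008     ] [0.5225957  0.25524269 0.008     ] 88.48203686178368
fitted [0.5634697  0.17822373 0.04      ]
jar [ 0.66442136 -0.25529779  0.1       ]
jar [ 0.66377725 -0.35116085  0.1       ]
[[ 0.951  0.311 -0.   ]
 [ 0.311 -0.951  0.002]
 [ 0.    -0.002 -1.   ]]
cam [ 0.27251549 -0.62144064  0.37335757] [[ 3.10606477e-01 -9.50538176e-01 -8.90497867e-04]
 [-9.17536598e-01 -3.00067034e-01  2.60933644e-01]
 [-2.48294599e-01 -8.02306156e-02 -9.65356328e-01]]
```

```bash
python3 -m creep '[{"x":8,"y":26,"grip":1},{"x":12,"y":37},{"x":12,"y":37},{"x":12,"y":37},{"x":12,"y":37},{"x":12,"y":37},{"x":12,"y":37},{"x":12,"y":37},{"x":12,"y":37},{"x":12,"y":37}]' 60 && python3 -m creep '[{"x":11,"y":34,"z":4},{"x":7,"y":33,"z":10},{"z":18},{"z":18},{"z":18},{"z":10},{},{},{},{}]'
python3 - <<'E'
from h import *
c=snap('wrist','w1');print(totool([.473-ctrl.get_state()['eef_pos'][0],-.268-ctrl.get_state()['eef_pos'][1],0]))
im=c['color'];cv2.imwrite('pics/w1v.png',cv2.resize(im,(784,588)))
print(proj('w1',[.473,-.268,.0435]))
E
```

```text
[ 366.29140766 -272.96101757    0.48951638]
[-118.63585186 -335.48067162]$[0]: bad value
```

View pics/w1v.png

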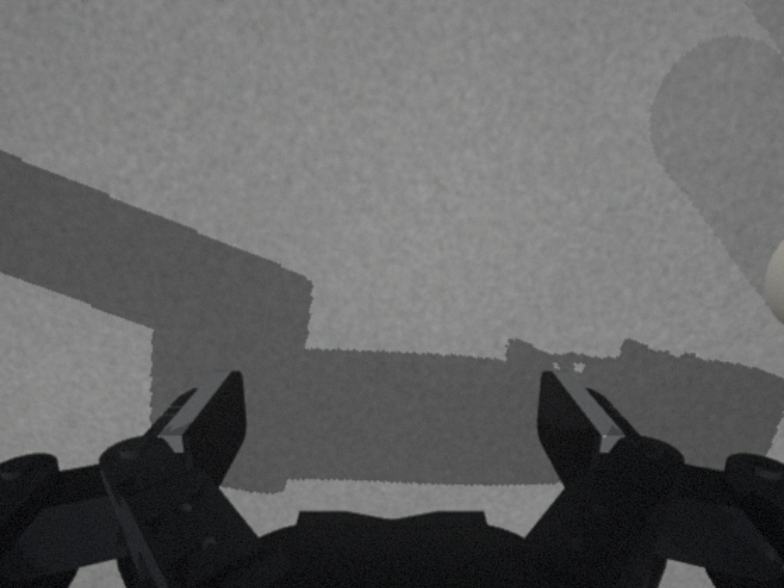

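The picture shows only bare worktop below the fingers. The call was refused whole, probably because every row needs all the keys. My own y sign was also wrong, and the script gives a shift of (366, -273) mm.

```bash
python3 -m creep '[{"x":16,"y":-12,"z":0,"rx":0,"ry":0,"rz":0,"grip":1},{"x":32,"y":-24,"z":0,"rx":0,"ry":0,"rz":0,"grip":1},{"x":32,"y":-24,"z":0,"rx":0,"ry":0,"rz":0,"grip":1},{"x":32,"y":-24,"z":0,"rx":0,"ry":0,"rz":0,"grip":1},{"x":32,"y":-24,"z":0,"rx":0,"ry":0,"rz":0,"grip":1},{"x":32,"y":-24,"z":0,"rx":0,"ry":0,"rz":0,"grip":1},{"x":32,"y":-24,"z":0,"rx":0,"ry":0,"rz":0,"grip":1},{"x":32,"y":-24,"z":0,"rx":0,"ry":0,"rz":0,"grip":1},{"x":32,"y":-24,"z":0,"rx":0,"ry":0,"rz":0,"grip":1},{"x":32,"y":-24,"z":0,"rx":0,"ry":0,"rz":0,"grip":1}]' 60
```

```text
time: 1.03
eef_pos: [0.4285, -0.3286, 0.2313]
tcp_rot: [0.988, 0.157, 0.0, 0.0]
contact_force: [1.1, -0.5, 0.1]
opening: 0.997
finger_force: 0.0
```

```bash
python3 -m creep '[{"x":28,"y":-20,"z":4,"rx":0,"ry":0,"rz":0,"grip":1},{"x":20,"y":-15,"z":12,"rx":0,"ry":0,"rz":0,"grip":1},{"x":10,"y":-7,"z":20,"rx":0,"ry":0,"rz":0,"grip":1},{"x":4,"y":-3,"z":20,"rx":0,"ry":0,"rz":0,"grip":1},{"x":0,"y":0,"z":16,"rx":0,"ry":0,"rz":0,"grip":1},{"x":0,"y":0,"z":8,"rx":0,"ry":0,"rz":0,"grip":1},{"x":0,"y":0,"z":0,"rx":0,"ry":0,"rz":0,"grip":1},{"x":0,"y":0,"z":0,"rx":0,"ry":0,"rz":0,"grip":1},{"x":0,"y":0,"z":0,"rx":0,"ry":0,"rz":0,"grip":1},{"x":0,"y":0,"z":0,"rx":0,"ry":0,"rz":0,"grip":1}]'
python3 - <<'E'
from h import *
c=snap('wrist','w2');im=c['color'];cv2.imwrite('pics/w2v.png',cv2.resize(im,(784,588),interpolation=cv2.INTER_CUBIC))
print(proj('w2',[.473,-.268,.0435])*1.4, proj('w2',[*ctrl.get_state()['eef_pos'][:2],.0435])*1.4)
# orange bar top mask
h=cv2.cvtColor(im,cv2.COLOR_BGR2HSV);m=cv2.inRange(h,(5,120,60),(20,255,255));n,l,st,ce=cv2.connectedComponentsWithStats(m);i=1+st[1:,4].argmax();print(st[i],ce[i])
E
```

```text
time: 1.87
eef_pos: [0.4734, -0.2694, 0.1529]
tcp_rot: [0.988, 0.157, 0.001, 0.001]
contact_force: [0.2, 0.4, -0.1]
opening: 1.004
finger_force: 0.0
[386.12382021 292.20363364] [388.57114517 292.37178241]
[ 248  174   57   62 2481] [275.73518742 203.49939541]
```

View pics/w2v.png

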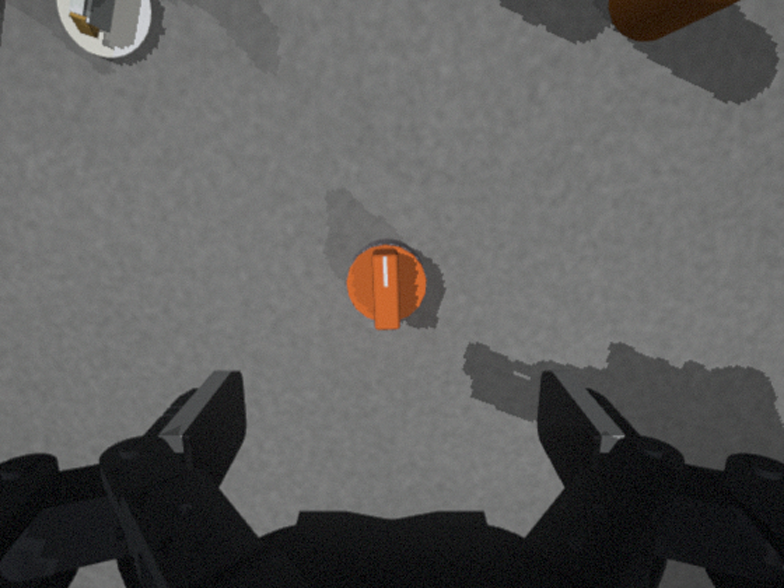

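The wrist view shows the bar's top face centred at (386,292) of the enlarged picture, exactly where the two-view estimate puts it, and aligned with tool x. I'll go down and grip the bar, with the tips just above the skirt.

```bash
python3 -m creep '[{"x":0.4,"y":-1.3,"z":10,"rx":0,"ry":0,"rz":0,"grip":1},{"x":0,"y":0,"z":20,"rx":0,"ry":0,"rz":0,"grip":0.6},{"x":0,"y":0,"z":25,"rx":0,"ry":0,"rz":0,"grip":0.6},{"x":0,"y":0,"z":25,"rx":0,"ry":0,"rz":0,"grip":0.6},{"x":0,"y":0,"z":20,"rx":0,"ry":0,"rz":0,"grip":0.6},{"x":0,"y":0,"z":14,"rx":0,"ry":0,"rz":0,"grip":0.6},{"x":0,"y":0,"z":9,"rx":0,"ry":0,"rz":0,"grip":0.6},{"x":0,"y":0,"z":3.5,"rx":0,"ry":0,"rz":0,"grip":0.6},{"x":0,"y":0,"z":0,"rx":0,"ry":0,"rz":0,"grip":0.6},{"x":0,"y":0,"z":0,"rx":0,"ry":0,"rz":0,"grip":0.6}]' 60
```

```text
time: 2.75
eef_pos: [0.4733, -0.2675, 0.0255]
tcp_rot: [0.988, 0.157, 0.0, 0.001]
contact_force: [-0.2, -0.9, 0.1]
opening: 0.601
finger_force: 0.0
```

```bash
python3 -m creep '[{"x":0,"y":0,"z":0,"rx":0,"ry":0,"rz":0,"grip":0.3},{"x":0,"y":0,"z":0,"rx":0,"ry":0,"rz":0,"grip":0.2},{"x":0,"y":0,"z":0,"rx":0,"ry":0,"rz":0,"grip":0.1},{"x":0,"y":0,"z":0,"rx":0,"ry":0,"rz":0,"grip":0},{"x":0,"y":0,"z":0,"rx":0,"ry":0,"rz":0,"grip":0},{"x":0,"y":0,"z":0,"rx":0,"ry":0,"rz":0,"grip":0},{"x":0,"y":0,"z":0,"rx":0,"ry":0,"rz":0,"grip":0},{"x":0,"y":0,"z":0,"rx":0,"ry":0,"rz":0,"grip":0},{"x":0,"y":0,"z":0,"rx":0,"ry":0,"rz":0,"grip":0},{"x":0,"y":0,"z":0,"rx":0,"ry":0,"rz":0,"grip":0}]' 80; python3 - <<'E'
from h import *
s=ctrl.get_state()
from scipy.spatial.transform import Rotation as Ro
print(s['contact_force'].round(2) if hasattr(s['contact_force'],'round') else s['contact_force'])
print(totool([.5483-s['eef_pos'][0],.0570-s['eef_pos'][1],0]))
E
```

```text
time: 3.58
eef_pos: [0.4735, -0.2677, 0.026]
tcp_rot: [0.988, 0.157, 0.001, 0.001]
contact_force: [-1.3, 0.3, 5.9]
opening: 0.136
finger_force: 82.4
[-1.26  0.31  5.94]
[ 171.91889741 -285.41865897   -0.30020469]
```

```bash
python3 -m creep '[{"x":0,"y":0,"z":-6,"rx":0,"ry":0,"rz":0,"grip":0},{"x":0,"y":0,"z":-12,"rx":0,"ry":0,"rz":0,"grip":0},{"x":0,"y":0,"z":-20,"rx":0,"ry":0,"rz":0,"grip":0},{"x":0,"y":0,"z":-20,"rx":0,"ry":0,"rz":3,"grip":0},{"x":0,"y":0,"z":-14,"rx":0,"ry":0,"rz":4,"grip":0},{"x":0,"y":0,"z":-8,"rx":0,"ry":0,"rz":4,"grip":0},{"x":0,"y":0,"z":0,"rx":0,"ry":0,"rz":4,"grip":0},{"x":0,"y":0,"z":0,"rx":0,"ry":0,"rz":3,"grip":0},{"x":0,"y":0,"z":0,"rx":0,"ry":0,"rz":0,"grip":0},{"x":0,"y":0,"z":0,"rx":0,"ry":0,"rz":0,"grip":0}]'; python3 - <<'E'
from h import *
s=ctrl.get_state();print(s['contact_force'],totool([.5483-s['eef_pos'][0],.0570-s['eef_pos'][1],0]),s['tcp_rot'])
E
```

```text
time: 4.42
eef_pos: [0.4725, -0.2669, 0.105]
tcp_rot: [1.0, 0.002, -0.0, -0.0]
contact_force: [0.2, 0.3, -0.2]
opening: 0.143
finger_force: 81.7
[ 0.22027699  0.28429046 -0.21884059] [ 7.67552822e+01 -3.23619561e+02  3.41185123e-02] [ 9.99998827e-01  1.52751683e-03 -8.33644433e-05 -7.23326070e-05]
```

```bash
python3 -m creep '[{"x":3,"y":-20,"z":0,"rx":0,"ry":0,"rz":0,"grip":0},{"x":3,"y":-38,"z":0,"rx":0,"ry":0,"rz":0,"grip":0},{"x":3,"y":-38,"z":0,"rx":0,"ry":0,"rz":0,"grip":0},{"x":3,"y":-38,"z":0,"rx":0,"ry":0,"rz":0,"grip":0},{"x":3,"y":-38,"z":0,"rx":0,"ry":0,"rz":0,"grip":0},{"x":3,"y":-38,"z":0,"rx":0,"ry":0,"rz":0,"grip":0},{"x":3,"y":-38,"z":0,"rx":0,"ry":0,"rz":0,"grip":0},{"x":3,"y":-38,"z":0,"rx":0,"ry":0,"rz":0,"grip":0},{"x":3,"y":-28,"z":0,"rx":0,"ry":0,"rz":0,"grip":0},{"x":0,"y":-10,"z":0,"rx":0,"ry":0,"rz":0,"grip":0}]'
python3 -m creep '[{"x":0,"y":0,"z":0,"rx":0,"ry":0,"rz":0,"grip":0},{"x":0,"y":0,"z":0,"rx":0,"ry":0,"rz":0,"grip":0},{"x":0,"y":0,"z":0,"rx":0,"ry":0,"rz":0,"grip":0},{"x":0,"y":0,"z":0,"rx":0,"ry":0,"rz":0,"grip":0},{"x":0,"y":0,"z":0,"rx":0,"ry":0,"rz":0,"grip":0},{"x":0,"y":0,"z":0,"rx":0,"ry":0,"rz":0,"grip":0},{"x":0,"y":0,"z":0,"rx":0,"ry":0,"rz":0,"grip":0},{"x":0,"y":0,"z":0,"rx":0,"ry":0,"rz":0,"grip":0},{"x":0,"y":0,"z":0,"rx":0,"ry":0,"rz":0,"grip":0},{"x":0,"y":0,"z":0,"rx":0,"ry":0,"rz":0,"grip":0}]'
python3 - <<'E'
from h import *
c=snap('wrist','w3');im=c['color']
u,v=proj('w3',[.5483,.057,.02]);print(u,v)
full=cv2.resize(im,(400,300));u0=max(0,int(u)-50);v0=max(0,int(v)-37);print(u0,v0)
cr=cv2.resize(im[v0:v0+75,u0:u0+100],(800,600),interpolation=cv2.INTER_CUBIC);cr[:150,:200]=cv2.resize(im,(200,150))
cv2.imwrite('pics/w3v.png',cr);print(ctrl.get_state()['contact_force'])
E
```

```text
time: 5.25
eef_pos: [0.4989, 0.0603, 0.1048]
tcp_rot: [1.0, 0.003, -0.0, -0.0]
contact_force: [-0.1, -0.4, -0.4]
opening: 0.138
finger_force: 81.7
time: 6.08
eef_pos: [0.4992, 0.0569, 0.1049]
tcp_rot: [1.0, 0.001, 0.0, 0.0]
contact_force: [0.4, 0.2, -1.4]
opening: 0.136
finger_force: 81.7
277.8613413595747 144.78468469654499
227 107
[ 0.16901646 -0.20107315 -0.7166413 ]
```

View pics/w3v.png

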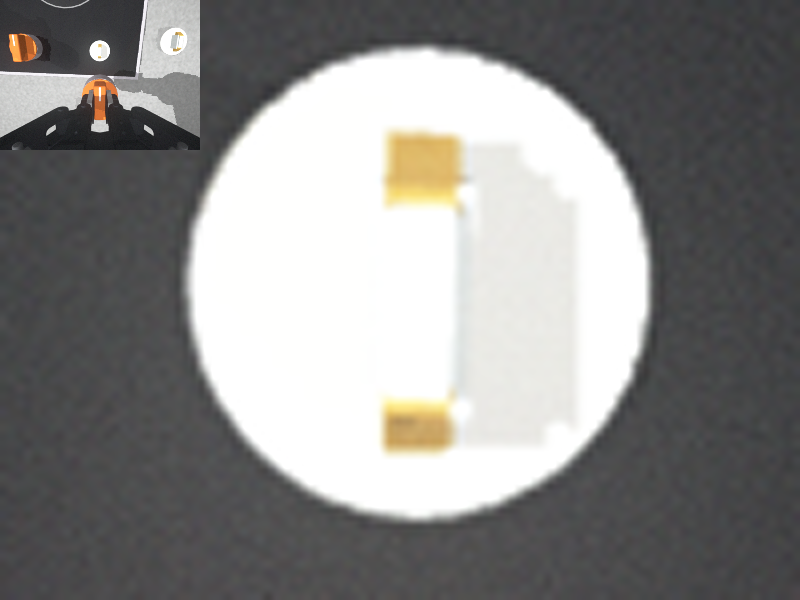

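The crop (8x, origin pixel (227,107)) shows the disc centred at about (420,283). The blade has catch ends at (423,132) and (418,450), nearly in line with tool x.

```bash
python3 - <<'E'
from h import *
g=lambda x,y:(227+x/8-.45,107+y/8-.45)
s=ctrl.get_state()
print('disc .0085',plane('w3',g(420,283),.0085))
t=plane('w3',g(423.5,132),.015);b=plane('w3',g(418,451),.015);print('catch',t,b,(t+b)/2,np.linalg.norm(t-b),np.degrees(np.arctan2(*(t-b)[1::-1])))
t=plane('w3',g(423,205),.026);b=plane('w3',g(418,400),.026);print('top',(t+b)/2,np.linalg.norm(t-b),np.degrees(np.arctan2(*(t-b)[1::-1])))
im=cv2.imread('pics/w3.png')
print('tcp',s['eef_pos'],s['tcp_rot'])
zt=s['eef_pos'][2]+.0175
print('bar pred',[proj('w3',[s['eef_pos'][0]+dx,s['eef_pos'][1],zt]).round(1) for dx in(-.021,0,.021)])
# two-view height: triangulate disc w3 with scene/side
S=5.97
print('tri disc',tri([('w3',g(420,283)),('scene0',(198/S+283,152/6+150)),('side0',(200/S+234,160/6+269))]))
cv2.imwrite('pics/w3k.png',cv2.resize(im[190:340,180:380],(800,600),interpolation=cv2.INTER_CUBIC))
E
```

```text
disc .0085 [0.5493358  0.05623568 0.0085    ]
catch [0.56176047 0.05597089 0.015     ] [0.53603718 0.05638523 0.015     ] [0.54889882 0.05617806 0.015     ] 0.02572662743233703 -0.9228120858243051
top [0.54894384 0.05620093 0.026     ] 0.015015292149520043 -1.411681911578327
tcp [0.49924394 0.05695973 0.10485088] [9.99999670e-01 8.10959592e-04 3.73436785e-05 4.59300760e-06]
bar pred [array([277.1, 336.2]), array([277.1, 290. ]), array([277.1, 240. ])]
tri disc [0.54871719 0.05664021 0.00648558]
```

View pics/w3k.png

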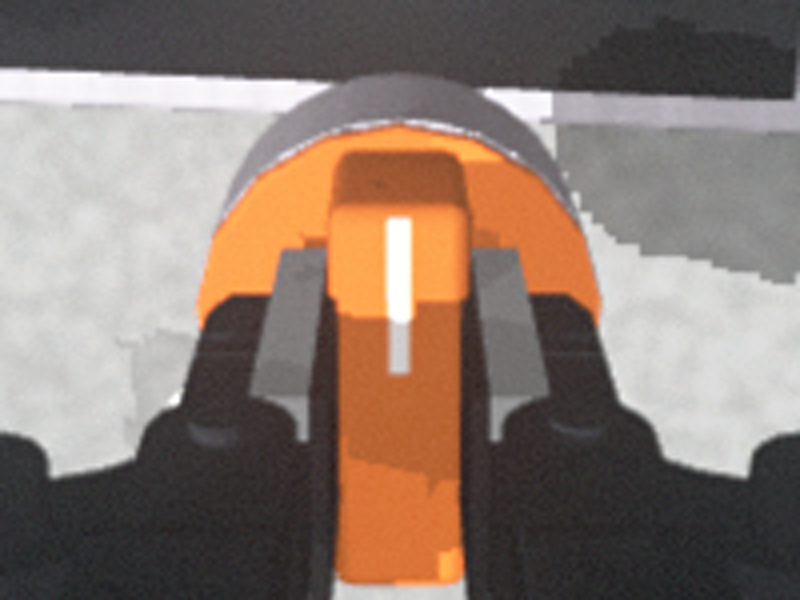

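The held bar spans (280,241) to (280,336), so its x is right. Laterally it sits 2.8 px off the calibrated prediction. That makes the tool plane lie at about u=280, and a second look lower down will settle the lateral offset.

```bash
python3 -m creep '[{"x":0,"y":0,"z":5,"rx":0,"ry":0,"rz":0.6,"grip":0},{"x":0,"y":0,"z":10,"rx":0,"ry":0,"rz":0.6,"grip":0},{"x":0,"y":0,"z":15,"rx":0,"ry":0,"rz":0,"grip":0},{"x":0,"y":0,"z":10,"rx":0,"ry":0,"rz":0,"grip":0},{"x":0,"y":0,"z":5,"rx":0,"ry":0,"rz":0,"grip":0},{"x":0,"y":0,"z":0,"rx":0,"ry":0,"rz":0,"grip":0},{"x":0,"y":0,"z":0,"rx":0,"ry":0,"rz":0,"grip":0},{"x":0,"y":0,"z":0,"rx":0,"ry":0,"rz":0,"grip":0},{"x":0,"y":0,"z":0,"rx":0,"ry":0,"rz":0,"grip":0},{"x":0,"y":0,"z":0,"rx":0,"ry":0,"rz":0,"grip":0}]'
python3 - <<'E'
from h import *
c=snap('wrist','w4');im=c['color']
u,v=proj('w4',[.549,.0562,.02]);u0=int(u)-66;v0=max(0,int(v)-50);print(u0,v0)
cv2.imwrite('pics/w4v.png',cv2.resize(im[v0:v0+100,u0:u0+133],(798,600),interpolation=cv2.INTER_CUBIC))
E
```

```text
time: 6.97
eef_pos: [0.4998, 0.0569, 0.0605]
tcp_rot: [1.0, -0.01, 0.001, 0.0]
contact_force: [1.3, -0.4, -0.1]
opening: 0.139
finger_force: 81.7
211 101
```

View pics/w4v.png

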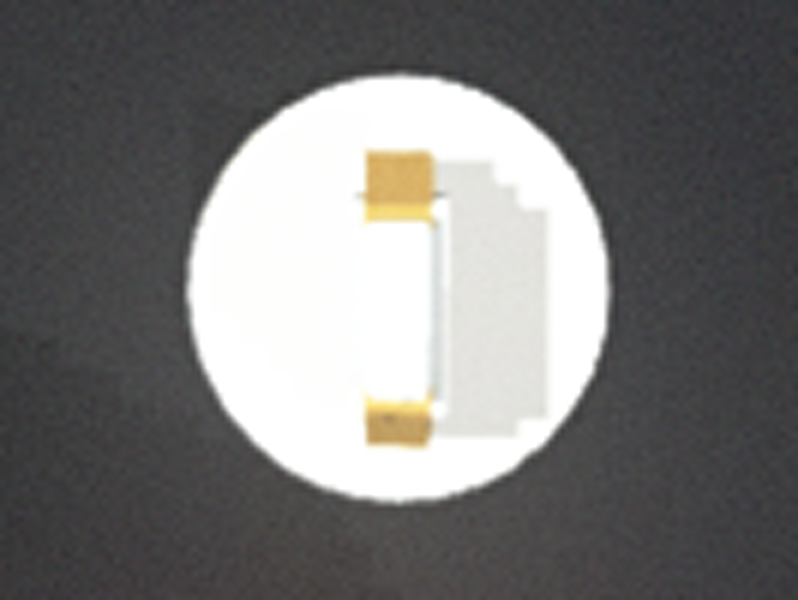

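The blade is now parallel to the image columns, so the yaw is right. It is centred at u of about 277.1, with the disc centre at crop (398.5,287).

```bash
python3 - <<'E'
from h import *
g=lambda x,y:(211+x/6-.42,101+y/6-.42)
s=ctrl.get_state();print(s['eef_pos'],s['tcp_rot'])
d=plane('w4',g(398.5,287.5),.0085);t=plane('w4',g(399,151),.015);b=plane('w4',g(399,445),.015);m=(t+b)/2
T=plane('w4',g(399,220),.026);B=plane('w4',g(399,400),.026)
print(d,m,(T+B)/2,np.degrees(np.arctan2(*(t-b)[1::-1])))
for p in(d,m,(T+B)/2): print('tool',totool(p-s['eef_pos']))
for f,z in(('w3',.1049),('w4',.0602)):
  c=ld(f);print(f,[(c['R']@[.549,.0562,zz]+c['t'])[2].round(4) for zz in(.0085,.026)],(c['R']@[.4993,.0569,z+.0175]+c['t'])[2], c['K'][0])
# knob in w4 : orange top columns for lateral
im=cv2.imread('pics/w4.png');
for v in (245,250,330):
  r=im[v].astype(int);o=np.where((r[:,2]>r[:,0]+60))[0];o=o[(o>255)&(o<305)];print(v,o.min(),o.max())
e=s['eef_pos'];print('pred bar',[proj('w4',np.array(e)+[dx,0,.0175]) for dx in(-.021,.021)])
E
```

```text
[0.49973176 0.0569408  0.06050536] [ 9.99953016e-01 -9.66948290e-03  6.80980582e-04  4.93563136e-05]
[0.54941834 0.0563915  0.0085    ] [0.54880548 0.05632459 0.015     ] [0.54893319 0.05626481 0.026     ] -1.1999042703826381
tool [49.6169875  -0.4161     52.07299025]
tool [49.01440274 -0.33679618 45.57216974]
tool [49.15823618 -0.27855489 34.57236049]
w3 [np.float64(0.2356), np.float64(0.2187)] 0.1386024814710892 [349.70066915   0.         279.32477313]
w4 [np.float64(0.1931), np.float64(0.1762)] 0.13916996818870853 [349.70066915   0.         279.32477313]
245 256 304
250 256 304
330 264 295
pred bar [array([278.35141313, 336.36713905]), array([276.14825361, 240.1757411 ])]
```

```bash
python3 -m creep '[{"x":6,"y":-1.4,"z":0,"rx":0,"ry":0,"rz":0,"grip":0},{"x":14,"y":0,"z":0,"rx":0,"ry":0,"rz":0,"grip":0},{"x":16,"y":0,"z":0,"rx":0,"ry":0,"rz":0,"grip":0},{"x":9,"y":0,"z":0,"rx":0,"ry":0,"rz":0,"grip":0},{"x":4.2,"y":0,"z":0,"rx":0,"ry":0,"rz":0,"grip":0},{"x":0,"y":0,"z":0,"rx":0,"ry":0,"rz":0,"grip":0},{"x":0,"y":0,"z":0,"rx":0,"ry":0,"rz":0,"grip":0},{"x":0,"y":0,"z":0,"rx":0,"ry":0,"rz":0,"grip":0},{"x":0,"y":0,"z":0,"rx":0,"ry":0,"rz":0,"grip":0},{"x":0,"y":0,"z":0,"rx":0,"ry":0,"rz":0,"grip":0}]'
python3 - <<'E'
from h import *
snap('side','s5');im=cv2.imread('pics/s5.png');u,v=proj('s5',[.549,.0565,.04]);u,v=int(u),int(v)
cv2.imwrite('pics/s5v.png',cv2.resize(im[v-45:v+45,u-60:u+60],(800,600),interpolation=cv2.INTER_CUBIC))
E
```

```text
time: 7.85
eef_pos: [0.5479, 0.0575, 0.0597]
tcp_rot: [1.0, -0.01, -0.0, -0.0]
contact_force: [0.4, -0.5, -1.8]
opening: 0.141
finger_force: 81.7
```

View pics/s5v.png

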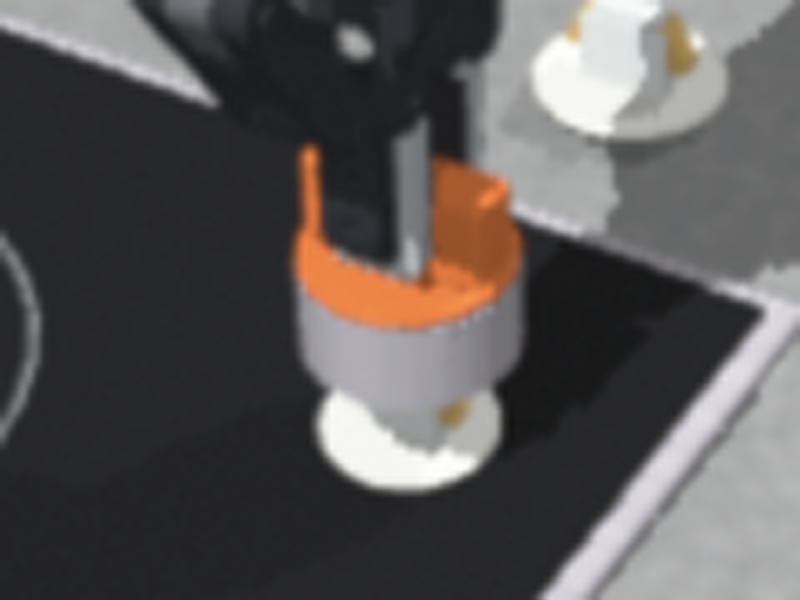

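The side view shows the knob level and centred above the spindle's disc. I'll go down 11 mm gently and read the forces.

```bash
python3 -m creep '[{"x":0,"y":0,"z":3,"rx":0,"ry":0,"rz":0,"grip":0},{"x":0,"y":0,"z":3,"rx":0,"ry":0,"rz":0,"grip":0},{"x":0,"y":0,"z":1,"rx":0,"ry":0,"rz":0,"grip":0},{"x":0,"y":0,"z":1,"rx":0,"ry":0,"rz":0,"grip":0},{"x":0,"y":0,"z":1,"rx":0,"ry":0,"rz":0,"grip":0},{"x":0,"y":0,"z":1,"rx":0,"ry":0,"rz":0,"grip":0},{"x":0,"y":0,"z":1,"rx":0,"ry":0,"rz":0,"grip":0},{"x":0,"y":0,"z":0,"rx":0,"ry":0,"rz":0,"grip":0},{"x":0,"y":0,"z":0,"rx":0,"ry":0,"rz":0,"grip":0},{"x":0,"y":0,"z":0,"rx":0,"ry":0,"rz":0,"grip":0}]'
```

```text
time: 8.73
eef_pos: [0.5487, 0.0574, 0.049]
tcp_rot: [1.0, -0.01, 0.0, 0.0]
contact_force: [-0.0, 0.6, -1.0]
opening: 0.14
finger_force: 81.7
```

```bash
python3 -m creep '[{"x":0,"y":0,"z":0.5,"rx":0,"ry":0,"rz":0,"grip":0},{"x":0,"y":0,"z":0.5,"rx":0,"ry":0,"rz":0,"grip":0},{"x":0,"y":0,"z":0.5,"rx":0,"ry":0,"rz":0,"grip":0},{"x":0,"y":0,"z":0.5,"rx":0,"ry":0,"rz":0,"grip":0},{"x":0,"y":0,"z":0.5,"rx":0,"ry":0,"rz":0,"grip":0},{"x":0,"y":0,"z":0.5,"rx":0,"ry":0,"rz":0,"grip":0},{"x":0,"y":0,"z":0.5,"rx":0,"ry":0,"rz":0,"grip":0},{"x":0,"y":0,"z":0,"rx":0,"ry":0,"rz":0,"grip":0},{"x":0,"y":0,"z":0,"rx":0,"ry":0,"rz":0,"grip":0},{"x":0,"y":0,"z":0,"rx":0,"ry":0,"rz":0,"grip":0}]'; sleep 0; python3 -m creep '[{"x":0,"y":0,"z":0.5,"rx":0,"ry":0,"rz":0,"grip":0},{"x":0,"y":0,"z":0.5,"rx":0,"ry":0,"rz":0,"grip":0},{"x":0,"y":0,"z":0.5,"rx":0,"ry":0,"rz":0,"grip":0},{"x":0,"y":0,"z":0.5,"rx":0,"ry":0,"rz":0,"grip":0},{"x":0,"y":0,"z":0,"rx":0,"ry":0,"rz":0,"grip":0},{"x":0,"y":0,"z":0,"rx":0,"ry":0,"rz":0,"grip":0},{"x":0,"y":0,"z":0,"rx":0,"ry":0,"rz":0,"grip":0},{"x":0,"y":0,"z":0,"rx":0,"ry":0,"rz":0,"grip":0},{"x":0,"y":0,"z":0,"rx":0,"ry":0,"rz":0,"grip":0},{"x":0,"y":0,"z":0,"rx":0,"ry":0,"rz":0,"grip":0}]'
```

```text
time: 9.57
eef_pos: [0.5492, 0.0574, 0.0462]
tcp_rot: [1.0, -0.01, 0.001, 0.0]
contact_force: [0.8, 0.1, 5.3]
opening: 0.138
finger_force: 82.5
time: 10.4
eef_pos: [0.5493, 0.0573, 0.0444]
tcp_rot: [1.0, -0.01, 0.001, 0.0]
contact_force: [0.5, -0.4, 6.8]
opening: 0.144
finger_force: 82.6
```

```bash
python3 -m creep '[{"x":0,"y":0,"z":0.5,"rx":0,"ry":0,"rz":0,"grip":0},{"x":0,"y":0,"z":0.5,"rx":0,"ry":0,"rz":0,"grip":0},{"x":0,"y":0,"z":0.5,"rx":0,"ry":0,"rz":0,"grip":0},{"x":0,"y":0,"z":0.5,"rx":0,"ry":0,"rz":0,"grip":0},{"x":0,"y":0,"z":0,"rx":0,"ry":0,"rz":0,"grip":0},{"x":0,"y":0,"z":0,"rx":0,"ry":0,"rz":0,"grip":0},{"x":0,"y":0,"z":0,"rx":0,"ry":0,"rz":0,"grip":0},{"x":0,"y":0,"z":0,"rx":0,"ry":0,"rz":0,"grip":0},{"x":0,"y":0,"z":0,"rx":0,"ry":0,"rz":0,"grip":0},{"x":0,"y":0,"z":0,"rx":0,"ry":0,"rz":0,"grip":0}]'
```

```text
time: 11.23
eef_pos: [0.5497, 0.0573, 0.043]
tcp_rot: [1.0, -0.01, 0.001, 0.0]
contact_force: [0.0, 0.1, 7.7]
opening: 0.14
finger_force: 82.9
```

```bash
python3 -m creep '[{"x":0,"y":0,"z":0.5,"rx":0,"ry":0,"rz":0,"grip":0},{"x":0,"y":0,"z":0.5,"rx":0,"ry":0,"rz":0,"grip":0},{"x":0,"y":0,"z":0.5,"rx":0,"ry":0,"rz":0,"grip":0},{"x":0,"y":0,"z":0.5,"rx":0,"ry":0,"rz":0,"grip":0},{"x":0,"y":0,"z":0,"rx":0,"ry":0,"rz":0,"grip":0},{"x":0,"y":0,"z":0,"rx":0,"ry":0,"rz":0,"grip":0},{"x":0,"y":0,"z":0,"rx":0,"ry":0,"rz":0,"grip":0},{"x":0,"y":0,"z":0,"rx":0,"ry":0,"rz":0,"grip":0},{"x":0,"y":0,"z":0,"rx":0,"ry":0,"rz":0,"grip":0},{"x":0,"y":0,"z":0,"rx":0,"ry":0,"rz":0,"grip":0}]'
```

```text
time: 12.07
eef_pos: [0.5483, 0.0574, 0.0391]
tcp_rot: [1.0, -0.01, -0.0, -0.0]
contact_force: [1.6, 0.7, 1.4]
opening: 0.139
finger_force: 82.0
```

```bash
python3 -m creep '[{"x":0,"y":0,"z":0.6,"rx":0,"ry":0,"rz":0,"grip":0},{"x":0,"y":0,"z":0.6,"rx":0,"ry":0,"rz":0,"grip":0},{"x":0,"y":0,"z":0.6,"rx":0,"ry":0,"rz":0,"grip":0},{"x":0,"y":0,"z":0.6,"rx":0,"ry":0,"rz":0,"grip":0},{"x":0,"y":0,"z":0.6,"rx":0,"ry":0,"rz":0,"grip":0},{"x":0,"y":0,"z":0,"rx":0,"ry":0,"rz":0,"grip":0},{"x":0,"y":0,"z":0,"rx":0,"ry":0,"rz":0,"grip":0},{"x":0,"y":0,"z":0,"rx":0,"ry":0,"rz":0,"grip":0},{"x":0,"y":0,"z":0,"rx":0,"ry":0,"rz":0,"grip":0},{"x":0,"y":0,"z":0,"rx":0,"ry":0,"rz":0,"grip":0}]'
```

```text
time: 12.9
eef_pos: [0.5481, 0.0575, 0.0361]
tcp_rot: [1.0, -0.01, -0.0, -0.0]
contact_force: [1.5, 0.4, -0.6]
opening: 0.139
finger_force: 81.6
```

```bash
python3 -m creep '[{"x":0,"y":0,"z":0.4,"rx":0,"ry":0,"rz":0,"grip":0},{"x":0,"y":0,"z":0.4,"rx":0,"ry":0,"rz":0,"grip":0},{"x":0,"y":0,"z":0.4,"rx":0,"ry":0,"rz":0,"grip":0},{"x":0,"y":0,"z":0,"rx":0,"ry":0,"rz":0,"grip":0},{"x":0,"y":0,"z":0,"rx":0,"ry":0,"rz":0,"grip":0},{"x":0,"y":0,"z":0,"rx":0,"ry":0,"rz":0,"grip":0},{"x":0,"y":0,"z":0,"rx":0,"ry":0,"rz":0,"grip":0},{"x":0,"y":0,"z":0,"rx":0,"ry":0,"rz":0,"grip":0},{"x":0,"y":0,"z":0,"rx":0,"ry":0,"rz":0,"grip":0},{"x":0,"y":0,"z":0,"rx":0,"ry":0,"rz":0,"grip":0}]'
```

```text
time: 13.73
eef_pos: [0.5483, 0.0574, 0.0351]
tcp_rot: [1.0, -0.01, -0.0, -0.0]
contact_force: [-0.1, -0.1, -0.2]
opening: 0.14
finger_force: 81.7
```

```bash
python3 -m creep '[{"x":0,"y":0,"z":0.4,"rx":0,"ry":0,"rz":0,"grip":0},{"x":0,"y":0,"z":0.3,"rx":0,"ry":0,"rz":0,"grip":0},{"x":0,"y":0,"z":0.3,"rx":0,"ry":0,"rz":0,"grip":0},{"x":0,"y":0,"z":0,"rx":0,"ry":0,"rz":0,"grip":0},{"x":0,"y":0,"z":0,"rx":0,"ry":0,"rz":0,"grip":0},{"x":0,"y":0,"z":0,"rx":0,"ry":0,"rz":0,"grip":0},{"x":0,"y":0,"z":0,"rx":0,"ry":0,"rz":0,"grip":0},{"x":0,"y":0,"z":0,"rx":0,"ry":0,"rz":0,"grip":0},{"x":0,"y":0,"z":0,"rx":0,"ry":0,"rz":0,"grip":0},{"x":0,"y":0,"z":0,"rx":0,"ry":0,"rz":0,"grip":0}]'
```

```text
time: 14.57
eef_pos: [0.5485, 0.0574, 0.0341]
tcp_rot: [1.0, -0.01, 0.0, -0.0]
contact_force: [-0.9, -0.4, -0.9]
opening: 0.14
finger_force: 81.9
```

```bash
python3 -m creep '[{"x":0,"y":0,"z":0.3,"rx":0,"ry":0,"rz":0,"grip":0},{"x":0,"y":0,"z":0.3,"rx":0,"ry":0,"rz":0,"grip":0},{"x":0,"y":0,"z":0,"rx":0,"ry":0,"rz":0,"grip":0},{"x":0,"y":0,"z":0,"rx":0,"ry":0,"rz":0,"grip":0},{"x":0,"y":0,"z":0,"rx":0,"ry":0,"rz":0,"grip":0},{"x":0,"y":0,"z":0,"rx":0,"ry":0,"rz":0,"grip":0},{"x":0,"y":0,"z":0,"rx":0,"ry":0,"rz":0,"grip":0},{"x":0,"y":0,"z":0,"rx":0,"ry":0,"rz":0,"grip":0},{"x":0,"y":0,"z":0,"rx":0,"ry":0,"rz":0,"grip":0},{"x":0,"y":0,"z":0,"rx":0,"ry":0,"rz":0,"grip":0}]'
```

```text
time: 15.4
eef_pos: [0.5485, 0.0574, 0.0341]
tcp_rot: [1.0, -0.01, -0.0, 0.0]
contact_force: [-2.8, -0.2, 5.1]
opening: 0.14
finger_force: 82.5
```

```bash
python3 -m creep '[{"x":0,"y":0,"z":0.3,"rx":0,"ry":0,"rz":0,"grip":0},{"x":0,"y":0,"z":0.2,"rx":0,"ry":0,"rz":0,"grip":0},{"x":0,"y":0,"z":0,"rx":0,"ry":0,"rz":0,"grip":0},{"x":0,"y":0,"z":0,"rx":0,"ry":0,"rz":0,"grip":0},{"x":0,"y":0,"z":0,"rx":0,"ry":0,"rz":0,"grip":0},{"x":0,"y":0,"z":0,"rx":0,"ry":0,"rz":0,"grip":0},{"x":0,"y":0,"z":0,"rx":0,"ry":0,"rz":0,"grip":0},{"x":0,"y":0,"z":0,"rx":0,"ry":0,"rz":0,"grip":0},{"x":0,"y":0,"z":0,"rx":0,"ry":0,"rz":0,"grip":0},{"x":0,"y":0,"z":0,"rx":0,"ry":0,"rz":0,"grip":0}]'
```

```text
time: 16.23
eef_pos: [0.5485, 0.0574, 0.0341]
tcp_rot: [1.0, -0.01, -0.0, 0.0]
contact_force: [-4.6, -0.6, 7.6]
opening: 0.143
finger_force: 83.0
```

Flush at TCP z 0.0341, pressed with about 8 N. Now the pull test, taking up the free play in small steps.

```bash
python3 -m creep '[{"x":0,"y":0,"z":-0.5,"rx":0,"ry":0,"rz":0,"grip":0},{"x":0,"y":0,"z":-0.5,"rx":0,"ry":0,"rz":0,"grip":0},{"x":0,"y":0,"z":-0.5,"rx":0,"ry":0,"rz":0,"grip":0},{"x":0,"y":0,"z":-0.5,"rx":0,"ry":0,"rz":0,"grip":0},{"x":0,"y":0,"z":-0.4,"rx":0,"ry":0,"rz":0,"grip":0},{"x":0,"y":0,"z":-0.4,"rx":0,"ry":0,"rz":0,"grip":0},{"x":0,"y":0,"z":0,"rx":0,"ry":0,"rz":0,"grip":0},{"x":0,"y":0,"z":0,"rx":0,"ry":0,"rz":0,"grip":0},{"x":0,"y":0,"z":0,"rx":0,"ry":0,"rz":0,"grip":0},{"x":0,"y":0,"z":0,"rx":0,"ry":0,"rz":0,"grip":0}]'
```

```text
time: 17.07
eef_pos: [0.5484, 0.0574, 0.0358]
tcp_rot: [1.0, -0.01, -0.0, -0.0]
contact_force: [0.3, -0.5, -0.4]
opening: 0.141
finger_force: 81.8
```

```bash
python3 -m creep '[{"x":0,"y":0,"z":-0.3,"rx":0,"ry":0,"rz":0,"grip":0},{"x":0,"y":0,"z":-0.3,"rx":0,"ry":0,"rz":0,"grip":0},{"x":0,"y":0,"z":-0.2,"rx":0,"ry":0,"rz":0,"grip":0},{"x":0,"y":0,"z":0,"rx":0,"ry":0,"rz":0,"grip":0},{"x":0,"y":0,"z":0,"rx":0,"ry":0,"rz":0,"grip":0},{"x":0,"y":0,"z":0,"rx":0,"ry":0,"rz":0,"grip":0},{"x":0,"y":0,"z":0,"rx":0,"ry":0,"rz":0,"grip":0},{"x":0,"y":0,"z":0,"rx":0,"ry":0,"rz":0,"grip":0},{"x":0,"y":0,"z":0,"rx":0,"ry":0,"rz":0,"grip":0},{"x":0,"y":0,"z":0,"rx":0,"ry":0,"rz":0,"grip":0}]'
```

```text
time: 17.9
eef_pos: [0.5484, 0.0574, 0.0366]
tcp_rot: [1.0, -0.01, -0.0, -0.0]
contact_force: [-0.2, 0.4, -1.2]
opening: 0.139
finger_force: 81.8
```

2.5 mm up and still in the free play.

```bash
python3 -m creep '[{"x":0,"y":0,"z":-0.3,"rx":0,"ry":0,"rz":0,"grip":0},{"x":0,"y":0,"z":-0.3,"rx":0,"ry":0,"rz":0,"grip":0},{"x":0,"y":0,"z":-0.2,"rx":0,"ry":0,"rz":0,"grip":0},{"x":0,"y":0,"z":0,"rx":0,"ry":0,"rz":0,"grip":0},{"x":0,"y":0,"z":0,"rx":0,"ry":0,"rz":0,"grip":0},{"x":0,"y":0,"z":0,"rx":0,"ry":0,"rz":0,"grip":0},{"x":0,"y":0,"z":0,"rx":0,"ry":0,"rz":0,"grip":0},{"x":0,"y":0,"z":0,"rx":0,"ry":0,"rz":0,"grip":0},{"x":0,"y":0,"z":0,"rx":0,"ry":0,"rz":0,"grip":0},{"x":0,"y":0,"z":0,"rx":0,"ry":0,"rz":0,"grip":0}]'
```

```text
time: 18.73
eef_pos: [0.5484, 0.0574, 0.0373]
tcp_rot: [1.0, -0.01, -0.0, -0.0]
contact_force: [1.9, -0.1, -3.4]
opening: 0.144
finger_force: 81.4
```

```bash
python3 -m creep '[{"x":0,"y":0,"z":-0.3,"rx":0,"ry":0,"rz":0,"grip":0},{"x":0,"y":0,"z":-0.3,"rx":0,"ry":0,"rz":0,"grip":0},{"x":0,"y":0,"z":0,"rx":0,"ry":0,"rz":0,"grip":0},{"x":0,"y":0,"z":0,"rx":0,"ry":0,"rz":0,"grip":0},{"x":0,"y":0,"z":0,"rx":0,"ry":0,"rz":0,"grip":0},{"x":0,"y":0,"z":0,"rx":0,"ry":0,"rz":0,"grip":0},{"x":0,"y":0,"z":0,"rx":0,"ry":0,"rz":0,"grip":0},{"x":0,"y":0,"z":0,"rx":0,"ry":0,"rz":0,"grip":0},{"x":0,"y":0,"z":0,"rx":0,"ry":0,"rz":0,"grip":0},{"x":0,"y":0,"z":0,"rx":0,"ry":0,"rz":0,"grip":0}]'
```

```text
time: 19.57
eef_pos: [0.5481, 0.0575, 0.0375]
tcp_rot: [1.0, -0.01, -0.0, -0.0]
contact_force: [4.9, 0.1, -11.8]
opening: 0.141
finger_force: 80.1
```

It holds at about 11 N. I'll keep the pull on for more than a second.

```bash
python3 -m creep '[{"x":0,"y":0,"z":0,"rx":0,"ry":0,"rz":0,"grip":0},{"x":0,"y":0,"z":0,"rx":0,"ry":0,"rz":0,"grip":0},{"x":0,"y":0,"z":0,"rx":0,"ry":0,"rz":0,"grip":0},{"x":0,"y":0,"z":0,"rx":0,"ry":0,"rz":0,"grip":0},{"x":0,"y":0,"z":0,"rx":0,"ry":0,"rz":0,"grip":0},{"x":0,"y":0,"z":0,"rx":0,"ry":0,"rz":0,"grip":0},{"x":0,"y":0,"z":0,"rx":0,"ry":0,"rz":0,"grip":0},{"x":0,"y":0,"z":0,"rx":0,"ry":0,"rz":0,"grip":0},{"x":0,"y":0,"z":0,"rx":0,"ry":0,"rz":0,"grip":0},{"x":0,"y":0,"z":0,"rx":0,"ry":0,"rz":0,"grip":0}]'
```

```text
time: 20.4
eef_pos: [0.5481, 0.0574, 0.0376]
tcp_rot: [1.0, -0.01, -0.0, 0.0]
contact_force: [4.4, -1.2, -17.7]
opening: 0.14
finger_force: 79.6
```

The force creeps up because the servo integrates. I'll ease off at once and hold near 10 N.

```bash
python3 -m creep '[{"x":0,"y":0,"z":0.5,"rx":0,"ry":0,"rz":0,"grip":0},{"x":0,"y":0,"z":0.2,"rx":0,"ry":0,"rz":0,"grip":0},{"x":0,"y":0,"z":0,"rx":0,"ry":0,"rz":0,"grip":0},{"x":0,"y":0,"z":0,"rx":0,"ry":0,"rz":0,"grip":0},{"x":0,"y":0,"z":0,"rx":0,"ry":0,"rz":0,"grip":0},{"x":0,"y":0,"z":0,"rx":0,"ry":0,"rz":0,"grip":0},{"x":0,"y":0,"z":0,"rx":0,"ry":0,"rz":0,"grip":0},{"x":0,"y":0,"z":0,"rx":0,"ry":0,"rz":0,"grip":0},{"x":0,"y":0,"z":0,"rx":0,"ry":0,"rz":0,"grip":0},{"x":0,"y":0,"z":0,"rx":0,"ry":0,"rz":0,"grip":0}]'
```

```text
time: 21.23
eef_pos: [0.5484, 0.0574, 0.0375]
tcp_rot: [1.0, -0.01, -0.0, 0.0]
contact_force: [0.5, 0.4, -11.3]
opening: 0.137
finger_force: 80.0
```

```bash
python3 -m creep '[{"x":0,"y":0,"z":0.15,"rx":0,"ry":0,"rz":0,"grip":0},{"x":0,"y":0,"z":0,"rx":0,"ry":0,"rz":0,"grip":0},{"x":0,"y":0,"z":0,"rx":0,"ry":0,"rz":0,"grip":0},{"x":0,"y":0,"z":0,"rx":0,"ry":0,"rz":0,"grip":0},{"x":0,"y":0,"z":0,"rx":0,"ry":0,"rz":0,"grip":0},{"x":0,"y":0,"z":0,"rx":0,"ry":0,"rz":0,"grip":0},{"x":0,"y":0,"z":0,"rx":0,"ry":0,"rz":0,"grip":0},{"x":0,"y":0,"z":0,"rx":0,"ry":0,"rz":0,"grip":0},{"x":0,"y":0,"z":0,"rx":0,"ry":0,"rz":0,"grip":0},{"x":0,"y":0,"z":0,"rx":0,"ry":0,"rz":0,"grip":0}]'
```

```text
time: 22.07
eef_pos: [0.5485, 0.0574, 0.0374]
tcp_rot: [1.0, -0.01, -0.0, -0.0]
contact_force: [-0.8, -0.2, -6.8]
opening: 0.144
finger_force: 80.6
```

```bash
python3 -m creep '[{"x":0,"y":0,"z":-0.3,"rx":0,"ry":0,"rz":0,"grip":0},{"x":0,"y":0,"z":0,"rx":0,"ry":0,"rz":0,"grip":0},{"x":0,"y":0,"z":0,"rx":0,"ry":0,"rz":0,"grip":0},{"x":0,"y":0,"z":0,"rx":0,"ry":0,"rz":0,"grip":0},{"x":0,"y":0,"z":0.1,"rx":0,"ry":0,"rz":0,"grip":0},{"x":0,"y":0,"z":0,"rx":0,"ry":0,"rz":0,"grip":0},{"x":0,"y":0,"z":0,"rx":0,"ry":0,"rz":0,"grip":0},{"x":0,"y":0,"z":0,"rx":0,"ry":0,"rz":0,"grip":0},{"x":0,"y":0,"z":0,"rx":0,"ry":0,"rz":0,"grip":0},{"x":0,"y":0,"z":0,"rx":0,"ry":0,"rz":0,"grip":0}]'
```

```text
time: 22.9
eef_pos: [0.5484, 0.0574, 0.0374]
tcp_rot: [1.0, -0.01, 0.0, -0.0]
contact_force: [-0.4, 0.3, -7.2]
opening: 0.137
finger_force: 80.6
```

```bash
python3 -m creep '[{"x":0,"y":0,"z":0,"rx":0,"ry":0,"rz":0,"grip":0},{"x":0,"y":0,"z":0,"rx":0,"ry":0,"rz":0,"grip":0},{"x":0,"y":0,"z":0,"rx":0,"ry":0,"rz":0,"grip":0},{"x":0,"y":0,"z":0,"rx":0,"ry":0,"rz":0,"grip":0},{"x":0,"y":0,"z":0,"rx":0,"ry":0,"rz":0,"grip":0},{"x":0,"y":0,"z":0,"rx":0,"ry":0,"rz":0,"grip":0},{"x":0,"y":0,"z":0,"rx":0,"ry":0,"rz":0,"grip":0},{"x":0,"y":0,"z":0,"rx":0,"ry":0,"rz":0,"grip":0},{"x":0,"y":0,"z":0,"rx":0,"ry":0,"rz":0,"grip":0},{"x":0,"y":0,"z":0,"rx":0,"ry":0,"rz":0,"grip":0}]'
```

```text
time: 23.73
eef_pos: [0.5484, 0.0574, 0.0374]
tcp_rot: [1.0, -0.01, 0.0, -0.0]
contact_force: [0.1, -0.0, -6.6]
opening: 0.141
finger_force: 80.6
```

Steady now, but at 7 N. I'll raise it a little and hold.

```bash
python3 -m creep '[{"x":0,"y":0,"z":-0.45,"rx":0,"ry":0,"rz":0,"grip":0},{"x":0,"y":0,"z":0,"rx":0,"ry":0,"rz":0,"grip":0},{"x":0,"y":0,"z":0.05,"rx":0,"ry":0,"rz":0,"grip":0},{"x":0,"y":0,"z":0.05,"rx":0,"ry":0,"rz":0,"grip":0},{"x":0,"y":0,"z":0.05,"rx":0,"ry":0,"rz":0,"grip":0},{"x":0,"y":0,"z":0.05,"rx":0,"ry":0,"rz":0,"grip":0},{"x":0,"y":0,"z":0.05,"rx":0,"ry":0,"rz":0,"grip":0},{"x":0,"y":0,"z":0.05,"rx":0,"ry":0,"rz":0,"grip":0},{"x":0,"y":0,"z":0.05,"rx":0,"ry":0,"rz":0,"grip":0},{"x":0,"y":0,"z":0.05,"rx":0,"ry":0,"rz":0,"grip":0}]'
```

```text
time: 24.57
eef_pos: [0.5484, 0.0574, 0.0375]
tcp_rot: [1.0, -0.01, -0.0, 0.0]
contact_force: [-0.5, -0.3, -9.2]
opening: 0.142
finger_force: 80.5
```

```bash
python3 -m creep '[{"x":0,"y":0,"z":-0.05,"rx":0,"ry":0,"rz":0,"grip":0},{"x":0,"y":0,"z":0,"rx":0,"ry":0,"rz":0,"grip":0},{"x":0,"y":0,"z":0,"rx":0,"ry":0,"rz":0,"grip":0},{"x":0,"y":0,"z":0,"rx":0,"ry":0,"rz":0,"grip":0},{"x":0,"y":0,"z":0,"rx":0,"ry":0,"rz":0,"grip":0},{"x":0,"y":0,"z":0,"rx":0,"ry":0,"rz":0,"grip":0},{"x":0,"y":0,"z":0,"rx":0,"ry":0,"rz":0,"grip":0},{"x":0,"y":0,"z":0,"rx":0,"ry":0,"rz":0,"grip":0},{"x":0,"y":0,"z":0,"rx":0,"ry":0,"rz":0,"grip":0},{"x":0,"y":0,"z":0,"rx":0,"ry":0,"rz":0,"grip":0}]'
```

```text
time: 25.4
eef_pos: [0.5484, 0.0575, 0.0375]
tcp_rot: [1.0, -0.01, -0.0, 0.0]
contact_force: [-0.1, -0.5, -10.1]
opening: 0.141
finger_force: 80.4
```

About 10 N, steady. After a few more rows of holding, I'll set the knob back down.

```bash
python3 -m creep '[{"x":0,"y":0,"z":0,"rx":0,"ry":0,"rz":0,"grip":0},{"x":0,"y":0,"z":0,"rx":0,"ry":0,"rz":0,"grip":0},{"x":0,"y":0,"z":0,"rx":0,"ry":0,"rz":0,"grip":0},{"x":0,"y":0,"z":0.5,"rx":0,"ry":0,"rz":0,"grip":0},{"x":0,"y":0,"z":0.5,"rx":0,"ry":0,"rz":0,"grip":0},{"x":0,"y":0,"z":0.6,"rx":0,"ry":0,"rz":0,"grip":0},{"x":0,"y":0,"z":0.6,"rx":0,"ry":0,"rz":0,"grip":0},{"x":0,"y":0,"z":0.5,"rx":0,"ry":0,"rz":0,"grip":0},{"x":0,"y":0,"z":0.4,"rx":0,"ry":0,"rz":0,"grip":0},{"x":0,"y":0,"z":0.3,"rx":0,"ry":0,"rz":0,"grip":0}]'
```

```text
time: 26.23
eef_pos: [0.5494, 0.0573, 0.0349]
tcp_rot: [1.0, -0.01, 0.001, 0.0]
contact_force: [-0.3, -0.7, -0.2]
opening: 0.143
finger_force: 81.5
```

```bash
python3 -m creep '[{"x":0,"y":0,"z":0.2,"rx":0,"ry":0,"rz":0,"grip":0},{"x":0,"y":0,"z":0.2,"rx":0,"ry":0,"rz":0,"grip":0},{"x":0,"y":0,"z":0,"rx":0,"ry":0,"rz":0,"grip":0},{"x":0,"y":0,"z":0,"rx":0,"ry":0,"rz":0,"grip":0},{"x":0,"y":0,"z":0,"rx":0,"ry":0,"rz":0,"grip":0},{"x":0,"y":0,"z":0,"rx":0,"ry":0,"rz":0,"grip":0},{"x":0,"y":0,"z":0,"rx":0,"ry":0,"rz":0,"grip":0},{"x":0,"y":0,"z":0,"rx":0,"ry":0,"rz":0,"grip":0},{"x":0,"y":0,"z":0,"rx":0,"ry":0,"rz":0,"grip":0},{"x":0,"y":0,"z":0,"rx":0,"ry":0,"rz":0,"grip":0}]'
```

```text
time: 27.07
eef_pos: [0.5488, 0.0574, 0.034]
tcp_rot: [1.0, -0.01, 0.0, 0.0]
contact_force: [-0.7, -0.2, 3.3]
opening: 0.141
finger_force: 82.3
```

Flush again. Now I'll let go and rise.

```bash
python3 -m creep '[{"x":0,"y":0,"z":0,"rx":0,"ry":0,"rz":0,"grip":0.3},{"x":0,"y":0,"z":0,"rx":0,"ry":0,"rz":0,"grip":0.5},{"x":0,"y":0,"z":0,"rx":0,"ry":0,"rz":0,"grip":0.6},{"x":0,"y":0,"z":0,"rx":0,"ry":0,"rz":0,"grip":0.6},{"x":0,"y":0,"z":0,"rx":0,"ry":0,"rz":0,"grip":0.6},{"x":0,"y":0,"z":-5,"rx":0,"ry":0,"rz":0,"grip":0.6},{"x":0,"y":0,"z":-12,"rx":0,"ry":0,"rz":0,"grip":0.6},{"x":0,"y":0,"z":-20,"rx":0,"ry":0,"rz":0,"grip":0.6},{"x":0,"y":0,"z":-25,"rx":0,"ry":0,"rz":0,"grip":0.6},{"x":0,"y":0,"z":-25,"rx":0,"ry":0,"rz":0,"grip":0.6}]'
python3 -m creep '[{"x":0,"y":0,"z":-25,"rx":0,"ry":0,"rz":0,"grip":0.6},{"x":0,"y":0,"z":-25,"rx":0,"ry":0,"rz":0,"grip":0.6},{"x":0,"y":0,"z":-12,"rx":0,"ry":0,"rz":0,"grip":0.6},{"x":0,"y":0,"z":0,"rx":0,"ry":0,"rz":0,"grip":0.6},{"x":0,"y":0,"z":0,"rx":0,"ry":0,"rz":0,"grip":0.6},{"x":0,"y":0,"z":0,"rx":0,"ry":0,"rz":0,"grip":0.6},{"x":0,"y":0,"z":0,"rx":0,"ry":0,"rz":0,"grip":0.6},{"x":0,"y":0,"z":0,"rx":0,"ry":0,"rz":0,"grip":0.6},{"x":0,"y":0,"z":0,"rx":0,"ry":0,"rz":0,"grip":0.6},{"x":0,"y":0,"z":0,"rx":0,"ry":0,"rz":0,"grip":0.6}]'
python3 - <<'E'
from h import *
snap('side','s6');im=cv2.imread('pics/s6.png');cv2.imwrite('pics/s6v.png',cv2.resize(im[120:400,140:420],(600,600),interpolation=cv2.INTER_CUBIC))
E
```

```text
time: 27.9
eef_pos: [0.5482, 0.0574, 0.1223]
tcp_rot: [1.0, -0.01, -0.0, -0.0]
contact_force: [0.7, -0.6, 0.9]
opening: 0.597
finger_force: 0.0
time: 28.73
eef_pos: [0.548, 0.0574, 0.1817]
tcp_rot: [1.0, -0.01, -0.001, -0.0]
contact_force: [0.5, -0.7, -0.4]
opening: 0.599
finger_force: 0.0
```

View pics/s6v.png

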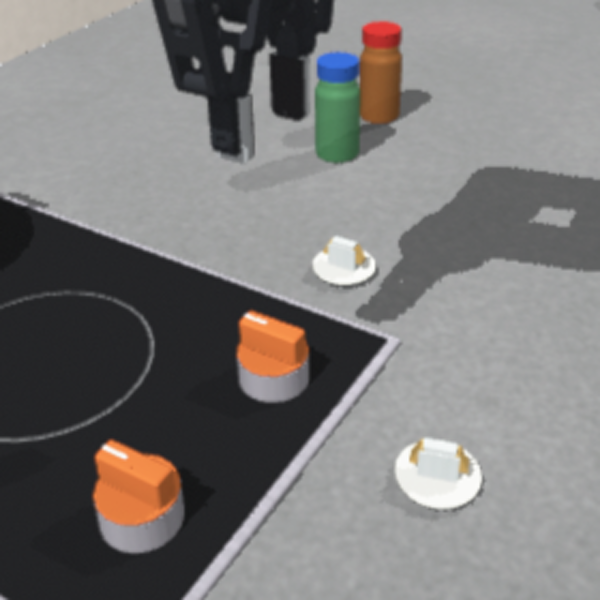

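The knob sits flush on the glass at (273,360), just like the fitted one. The jars stand where they were, and the gripper is clear.

```bash
python3 -c "
from plant import sign_off
print(sign_off())"
```

```text
the job is handed in; nothing more can be done
None
```

The knob is clicked home on the spindle and flush on the glass, and its catches held a steady pull of about 10 N for over a second (an earlier try crept up to about 18 N before I eased off); I set it back down flush, let go, left the jars where they were, and handed the job in at about 29 s.

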